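# Doming die, hollow up over the sweeps tray

## Robot

A 6-joint arm with a two-finger parallel gripper is mounted at the origin on the work surface. World frame = base frame: x ahead of the robot, y to its left, z up, the work surface at z = 0. Lengths are in mm, angles in degrees, forces in N, time in s.
With the tool pointing down it reaches from about 350 to 850 mm from the base axis. Payload 8.1 kg.
Tool frame: the origin (TCP) lies midway between the tips of the shut fingers; the grasp point (between the pads) lies hold_point_z behind it (hold_point_z is the distance from the TCP to the grasp point, in mm); z points along the fingers, x is the direction in which the jaws open and shut, and the axes are right-handed (so a half turn about z gives the same grasp; the last joint's range is limited). The gripper opens to 85 mm and grips with 20 to 120 N. Pads are 22 mm wide; open, the fingers measure 114 mm over their backs; the gripper's body (76 mm by 85 mm) begins 54 mm behind the grasp point. The pads swing forward as they close: fully open they stand 13 mm farther back than shut.
Start: joints at [-80.982, 7.471, 85.268, -0, 87.261, -4.893], TCP at [144.273, -582.401, 231.292] pointing down, gripper open.
Joint ranges: [-169.43, 169.43], [-51.17, 129.36], [1.28, 143.12], [-76.62, 256.62], [0, 156.53], [-152.29, 152.29]. Speed limits (degrees/s): [136.94, 136.94, 159.86, 180, 180, 180].

## Interface

Orientations are given as [roll, pitch, yaw] about the fixed x, y, z axes, in that order (R = Rz(yaw) Ry(pitch) Rx(roll)).
In Python, from bench import * gives the robot as it stands.
- The arm moves only by the shell command python3 -m pendant 'ROWS' [OPENING] [FORCE]. ROWS is JSON, a list that holds one entry, the list of rows, each a list of 4 numbers: the shift along the tool's x, y, z normalised to -1 to 1, where 1 is 0.02 m, then the turn about the tool's z normalised to -1 to 1, where 1 is 0.08 rad. A call has exactly 10 rows; each row shifts and turns the pose as measured when the row begins, along the tool's axes as they then stand; what a row does not reach is not made up. A row lasts 1/12 s, in which the tool goes at most 41.7 mm and 7.16 degrees, less where a joint would pass 70% of its speed; a pose out of reach is approached as far as the arm can. A call with a number of a shift or a turn outside -1 to 1 is refused whole. A call with a gripper value outside its range is refused whole. OPENING is the gripper's target within -1 to 1 (fully open at 1, half-way at 0, shut at -1), set as the call begins (- or left out, the last holds). The fingers move at their own pace and stop on an object; FORCE is the grip in N (left out, the last holds). Time passes only in rows, so rows that do not move let the fingers close, or fill a call up. It gives the time, the measured TCP pose, the force and the opening at its end, in the units of the state.
- sense(): the state, without advancing time (a new reading comes with each control period).
- snapshot(name): name is "scene" or "top" or "wrist"; returns the picture (400x640x3 uint8, red, green, blue); there is no depth.
- calibration(name): a dict with "mtx" (3x3 intrinsics, pixels), "D" ([k1, k2, p1, p2, k3] as OpenCV has them; the pictures are not rectified), "world_to_cam" (4x4, takes a point from world to camera coordinates); the wrist camera has in their place "hand_eye" (4x4, takes a point from camera to tool coordinates, whose origin is the TCP and whose axes are the tool frame's). Camera axes: x right, y down, z forward; pixel columns grow to the right and rows downward; lengths in mm; the calibration is good to about 2 mm. A picture is of the moment at which its call begins: read the wrist's pose just before it. calibration takes no time and is no camera call.
- hand_in(): hands the job in, once; it reports no verdict.
The state is a dict: "time": time; "joint_pos": joint angles; "qd": joint speeds; "joint_efforts": joint torques, N m; "tool_pos": TCP position; "tcp_rot": TCP orientation; "ft_force": force on the tool from outside, world axes, zero at the start; "wrist_torque": the same for the moment, N m; "finger_gap": finger opening in mm.
Only numpy, scipy, OpenCV 4.12 (cv2) and the standard library are available. Lean on these libraries where they do the work, as an engineer would, in place of code of your own. Each camera call takes 0.05 s, during which the arm holds its last target.

## Task

The heavy eight-sided steel doming die is lying on its side on the bench: one of its two ends has the round hollow in it, the other is plain and solid, and which is which is easiest told by feeling for it with a fingertip. Turn the die so that the hollow faces straight up, and finish with the gripper still holding it like that, steady and level, 10 cm or more above the bench and over the sweeps tray without touching it, so that I can lay a silver disc in it. Leave the other tools on the bench where they are.

Things in the scene. Friction and masses are not known exactly. Their poses are not given: they have to be found in the camera images.
- die_center (a point): centre of the steel doming die: octagonal prism, 50 mm across flats, 44 mm end to end, 0.6 kg, lying on a flat. x runs end to end, level at first; y and z are square to flats (more flats every 45 deg about x). One end has a blind bowl, 37 mm wide, 18 mm deep (30 wide 9 down, 18 wide 14 down), the other is flat; which is not told. Shut fingertips sink 8 mm or more into the middle of the bowl
- tray_in (a point): centre of the inner floor (3 mm above the bench) of the sweeps tray: an open rectangular sheet-metal tray fixed to the bench, 200 mm along its x, 220 mm along its y, walls 3 mm thick and 28 mm high over the bench
- loupe_center (a point): centre of a small folded loupe, 34 x 24 x 16 mm, lying loose: leave it alone
- ring_clamp_center (a point): centre of a wooden ring clamp, about 160 mm long (along x), 28 mm wide, 25 mm high, lying loose: leave it alone
- flux_jar_center (a point): centre of a small glass screw-top jar, 54 mm wide and 55 mm high, standing loose: leave it alone
- hammer_grip (a point): point on the wooden handle of a small hammer, 220 mm long, lying loose, head at its +x end: leave it alone
- pliers_center (a point): joint of a pair of round-nose pliers, 130 mm long, 60 mm over the handles, 12 mm high, lying loose, nose to +x: leave them alone
- gold_ring_center (a point): centre of a finger ring, 21 mm wide and 4 mm high, lying loose: leave it alone
- ring_mandrel_center (a point): middle of a tapered steel ring mandrel, 290 mm long (along x), 25 mm thick, lying loose: leave it alone
Not all that is in view belongs to the job. Leave any blue, red or turquoise look-alike of the part that bears die_center alone.

How it is judged (in metres and radians):
At the end, for the whole second after the job is handed in: The fingers hold the die at rest with its hollow facing up within 14 degrees, its centre over the inside of the tray and at least 100 mm above the bench, clear of the tray (angle between die_c0's own z axis and vertical below 0.25 rad and height (world z) of die_center above 0.1 m and x of die_center in the frame of tray_in between -0.09 and 0.09 m and y of die_center in the frame of tray_in between -0.1 and 0.1 m and contact force between die and the fingers above 3 N and contact force between die and tray below 0.1 N and linear speed of die below 0.03 m/s); the arm keeps its last pose, push and grip.
It fails at once if one of the other tools on the bench was shifted by more than 30 mm (distance of any of loupe_center, ring_clamp_center, flux_jar_center, hammer_grip, pliers_center, gold_ring_center, ring_mandrel_center from where it was at the start of the episode above 0.03 m).
It also fails if it takes over 72 s, if anything falls off the work surface, if the arm or the gripper's body presses on something with over 40 N, if the wrist force passes 120 N, or if a joint passes its speed limit or range.

## Working session

There is one attempt and no reset: what is moved stays moved. The work goes in short steps, Python scripts to look and compute and a shell command to move; the robot and the scene stay as the last step left them, time stands still between calls to the robot, and variables do not carry over. Pictures are saved under pics/ and viewed, and the job is handed in when it is done.

```bash
ls; mkdir -p pics; python3 - <<'E'
from bench import *
import cv2
s=sense();print(s)
for n in ["scene","top","wrist"]:
    im=snapshot(n);cv2.imwrite(f"pics/{n}0.png",im[:,:,::-1])
    c=calibration(n);print(n,{k:(v if not hasattr(v,'round') else v.round(3).tolist()) for k,v in c.items()})
E
```

```text
pics
{'time': 0.0, 'joint_pos': array([-8.09825194e+01,  7.51615321e+00,  8.53295222e+01, -1.11969595e-03,
        8.72579628e+01, -4.89499872e+00]), 'qd': array([-0.03493937, -0.03762264,  0.05851652,  0.02951689, -0.0623895 ,
       -0.13927092]), 'joint_efforts': array([-4.55940744e-04, -5.69403005e+01, -5.00555098e+01, -2.78490425e-04,
        1.46291495e-02,  3.65978778e-06]), 'tool_pos': array([ 144.17530829, -581.87412353,  230.23116814]), 'tcp_rot': array([-1.79992271e+02,  1.03355700e-01, -7.60874591e+01]), 'ft_force': array([-0.42756138, -0.17972937, -0.38121028]), 'wrist_torque': array([-0.00917308,  0.02834266, -0.0212305 ]), 'finger_gap': 85.21565248792305}
scene {'mtx': [[398.529, 0.0, 320.809], [0.0, 398.529, 193.338], [0.0, 0.0, 1.0]], 'D': [0.022, 0.0, 0.0, 0.0, 0.0], 'world_to_cam': [[-0.017, 1.0, -0.015, -0.91], [0.687, 0.0, -0.726, -352.848], [-0.726, -0.022, -0.687, 1479.707], [0.0, 0.0, 0.0, 1.0]]}
top {'mtx': [[388.156, 0.0, 315.909], [0.0, 388.156, 199.582], [0.0, 0.0, 1.0]], 'D': [-0.056, 0.0, 0.0, 0.0, 0.0], 'world_to_cam': [[-0.008, -1.0, -0.03, 47.106], [-0.985, 0.013, -0.172, 583.615], [0.172, 0.028, -0.985, 1204.333], [0.0, 0.0, 0.0, 1.0]]}
wrist {'mtx': [[354.031, 0.0, 321.273], [0.0, 354.031, 193.091], [0.0, 0.0, 1.0]], 'D': [-0.057, 0.0, 0.0, 0.0, 0.0], 'hand_eye': [[1.0, -0.0, -0.001, -0.778], [0.0, 0.956, 0.294, -74.48], [0.001, -0.294, 0.956, -142.536], [0.0, 0.0, 0.0, 1.0]]}
```

View pics/scene0.png

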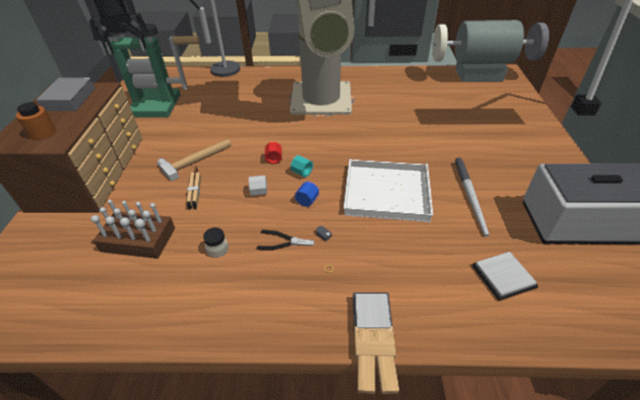

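View pics/top0.png

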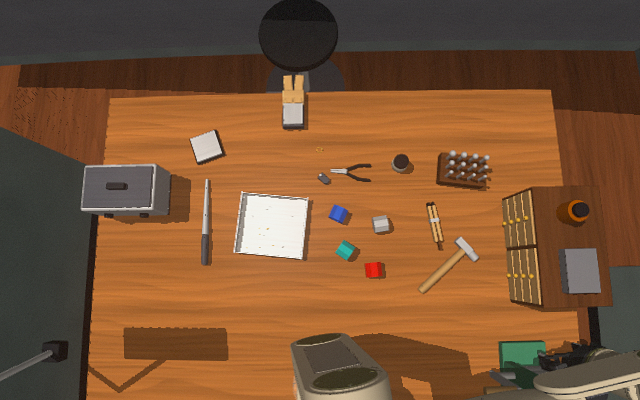

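View pics/wrist0.png

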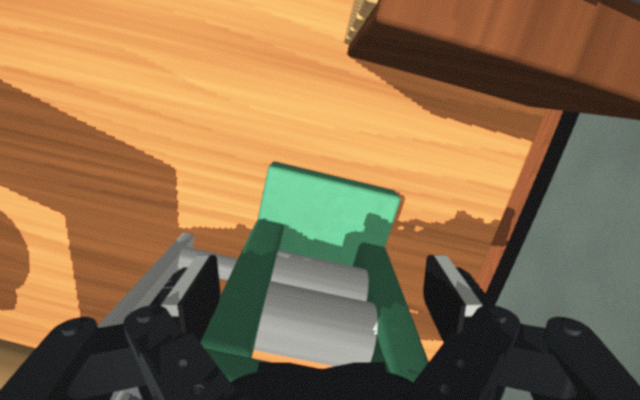

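```bash
cat > h.py <<'E'
from bench import *
import cv2, numpy as np
from scipy.spatial.transform import Rotation as Ro
def pose(s):
    T=np.eye(4);T[:3,:3]=Ro.from_euler('xyz',s['tcp_rot'],degrees=True).as_matrix();T[:3,3]=s['tool_pos'];return T
def c2w(n,s=None):
    c=calibration(n)
    if n=='wrist': return pose(s)@np.array(c['hand_eye'])
    return np.linalg.inv(np.array(c['world_to_cam']))
def cast(n,px,z,s=None):
    c=calibration(n);T=c2w(n,s)
    u=cv2.undistortPoints(np.array(px,float).reshape(-1,1,2),np.array(c['mtx']),np.array(c['D'])).reshape(-1,2)
    d=np.c_[u,np.ones(len(u))]@T[:3,:3].T;o=T[:3,3]
    return o+d*((z-o[2])/d[:,2])[:,None]
def proj(n,P,s=None):
    c=calibration(n);W=np.linalg.inv(c2w(n,s))
    r,_=cv2.Rodrigues(W[:3,:3]);return cv2.projectPoints(np.array(P,float).reshape(-1,1,3),r,W[:3,3],np.array(c['mtx']),np.array(c['D']))[0].reshape(-1,2)
E
python3 - <<'E'
from h import *
a=cv2.imread('pics/scene0.png')[140:220,210:350];b=cv2.imread('pics/top0.png')[190:290,315:425]
cv2.imwrite('pics/zs.png',cv2.resize(a,None,fx=5.7,fy=5.7,interpolation=cv2.INTER_CUBIC))
cv2.imwrite('pics/zt.png',cv2.resize(b,None,fx=6,fy=6,interpolation=cv2.INTER_CUBIC)[:600])
T=c2w('top');print(T[:3,3],c2w('scene')[:3,3])
print(cast('top',[(381,224),(338,214),(346,251),(374,270),(272,226)],50).round(),cast('top',[(241,192),(311,198),(304,260),(234,252)],28).round(),cast('top',[(400,163),(352,172),(323,178),(320,149),(434,224),(460,250),(207,220)],10).round())
print(cast('scene',[(258,179)],50).round())
E
```

```text
[ 367.97728416    6.08676355 1287.55540755] [1316.93499561   34.19564141  760.62393255]
[[ 502. -166.   50.]
 [ 536.  -30.   50.]
 [ 418.  -53.   50.]
 [ 358. -139.   50.]
 [ 500.  183.   50.]] [[617. 291.  28.]
 [594.  58.  28.]
 [391.  82.  28.]
 [419. 309.  28.]] [[ 713. -244.   10.]
 [ 684.  -81.   10.]
 [ 665.   18.   10.]
 [ 767.   27.   10.]
 [ 505. -346.   10.]
 [ 418. -427.   10.]
 [ 527.  408.   10.]]
[[ 510. -160.   50.]]
```

View pics/zs.png

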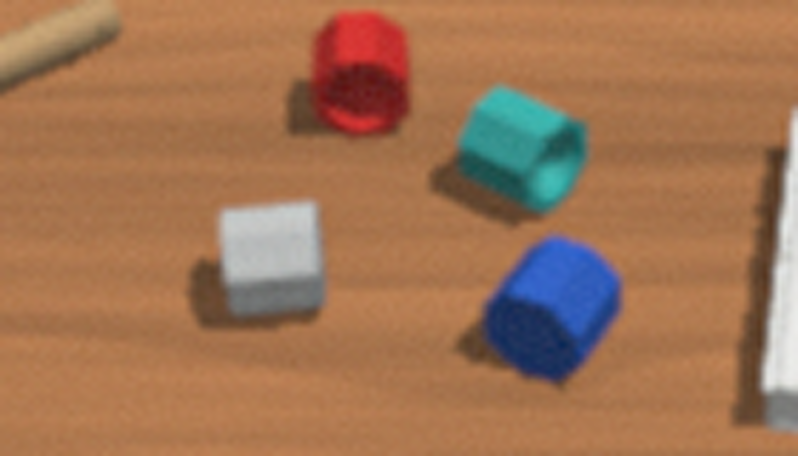

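View pics/zt.png

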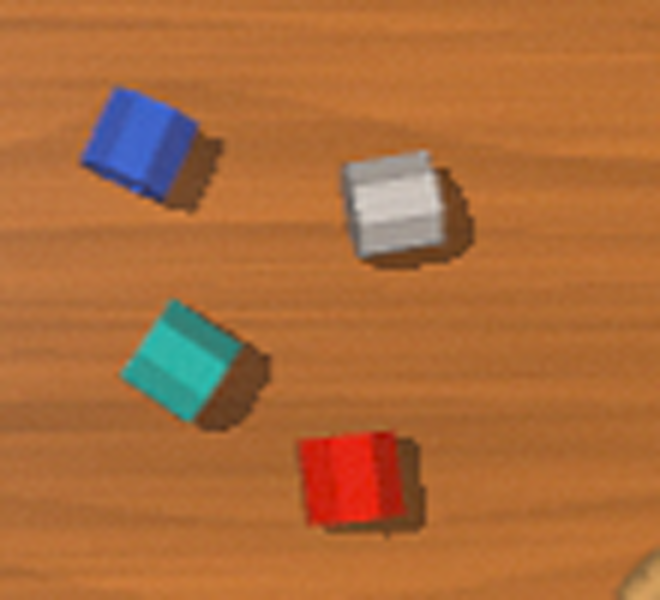

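```bash
python3 -c "
import bench;print([n for n in dir(bench) if not n.startswith('_')]); print(getattr(bench,'hold_point_z',None))"
python3 -m pendant '[[[-0.5,-0.5,0,0],[-0.9,-1,0,0],[-0.9,-1,0,0],[-0.9,-1,0,0],[-0.9,-1,0,0],[-0.9,-1,0,0],[-0.9,-1,0,0],[-0.9,-1,0,0],[-0.9,-1,0,0],[-0.9,-1,0,0]]]'
```

```text
['PlanningError', 'calibration', 'hand_in', 'hold_point_z', 'sense', 'snapshot']
18.700000000000003
time: 0.98
tool_pos: [288.3, -362.1, 226.0]
tcp_rot: [179.9, 0.4, -76.6]
ft_force: [-0.5, -0.3, 0.6]
finger_gap: 85.3
```

```bash
python3 -m pendant '[[[-0.8,-1,0.2,-1],[-0.7,-1,0.2,-1],[-0.6,-1,0.2,-1],[-0.5,-1,0.2,-1],[-0.4,-1,0.2,-1],[-0.3,-1,0.2,-1],[-0.2,-1,0.2,-1],[-0.1,-1,0.2,-1],[0,-1,0.2,-1],[0,-1,0.2,-1]]]'
cat > need.py <<'E'
from h import *
import sys
x,y,z,yaw=map(float,sys.argv[1:5]);s=sense();R=pose(s)[:3,:3]
d=R.T@(np.array([x,y,z])-s['tool_pos']);print('t',s['time'],'pos',s['tool_pos'].round(1),'rot',s['tcp_rot'].round(2),'rows xyz',(d/20).round(2),'turn',round(-((yaw-s['tcp_rot'][2]+180)%360-180)/4.584,2),'F',s['ft_force'].round(1),'gap',round(s['finger_gap'],1))
E
python3 need.py 487 -69 60 11
```

```text
time: 1.82
tool_pos: [423.3, -174.1, 184.5]
tcp_rot: [-179.7, 0.4, -28.7]
ft_force: [-0.6, 0.9, 0.8]
finger_gap: 85.5
t 1.8167 pos [ 423.3 -174.1  184.5] rot [-179.73    0.35  -28.65] rows xyz [ 0.31 -6.11  6.25] turn -8.65 F [-0.6  0.9  0.8] gap 85.5
```

```bash
python3 -m pendant '[[[0.1,-0.6,0.65,-1],[0.1,-0.6,0.65,-1],[0.2,-0.6,0.65,-1],[0.2,-0.6,0.65,-1],[0.25,-0.6,0.65,-1],[0.3,-0.6,0.65,-1],[0.3,-0.6,0.65,-1],[0.35,-0.6,0.65,-1],[0.4,-0.6,0.65,-0.7],[0,0,0,0]]]'
python3 need.py 487 -69 60 11
python3 - <<'E'
from h import *
import json
s=sense();im=snapshot('wrist');cv2.imwrite('pics/w1.png',im[:,:,::-1])
json.dump({k:np.array(v).tolist() for k,v in s.items()},open('w1.json','w'))
print(proj('wrist',[[505,-163,25]],s))
E
```

```text
time: 2.65
tool_pos: [485.4, -63.3, 60.8]
tcp_rot: [-179.5, 0.2, 13.8]
ft_force: [-0.4, 0.4, -0.4]
finger_gap: 85.3
t 2.65 pos [485.4 -63.3  60.8] rot [-1.795e+02  1.600e-01  1.380e+01] rows xyz [0.01 0.3  0.04] turn 0.61 F [-0.4  0.4 -0.4] gap 85.3
[[314.83196787 378.14645459]]
```

View pics/w1.png

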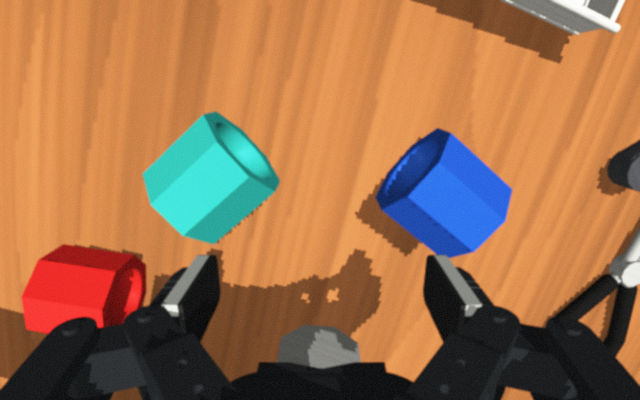

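```bash
python3 -m pendant '[[[0,0.6,-0.3,0.3],[0,0.6,-0.3,0.3],[0,0.6,-0.3,0],[0,0.6,0,0],[0,0.3,0,0],[0,0.3,0,0],[0,0,0,0],[0,0,0,0],[0,0,0,0],[0,0,0,0]]]'
python3 - <<'E'
from h import *
import json
s=sense();im=snapshot('wrist');cv2.imwrite('pics/w2.png',cv2.resize(im[150:400,180:460,::-1],None,fx=2.4,fy=2.4,interpolation=cv2.INTER_CUBIC))
json.dump({k:np.array(v).tolist() for k,v in s.items()},open('w2.json','w'))
E
```

```text
time: 3.53
tool_pos: [500.1, -136.3, 86.6]
tcp_rot: [-179.9, -0.1, 9.9]
ft_force: [0.4, -0.3, -0.2]
finger_gap: 85.5
```

View pics/w2.png

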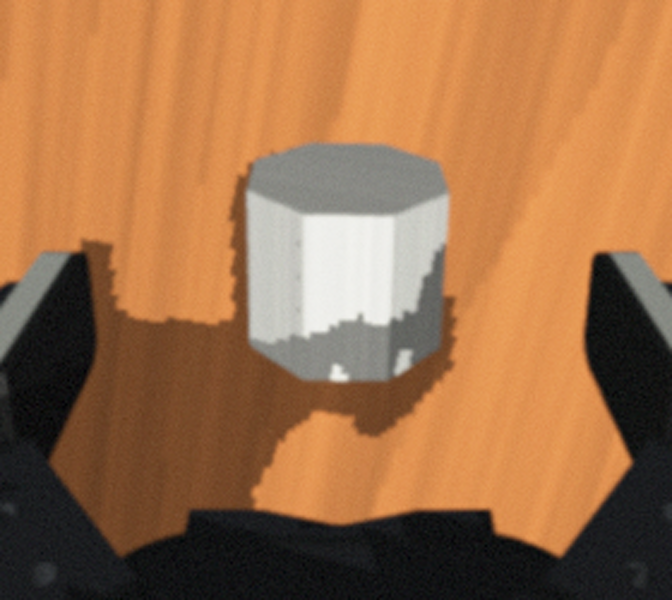

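```bash
python3 - <<'E'
from h import *
import json
s={k:np.array(v) for k,v in json.load(open('w2.json')).items()}
p=np.array([(303,213),(393,215),(391,380),(304,380)])/2.4+[180,150]
P=cast('wrist',p,50,s);print(P.round(1));print(np.linalg.norm(P-np.roll(P,1,0),axis=1).round(1))
c=P.mean(0);d=(P[2]+P[3]-P[0]-P[1]);d/=np.linalg.norm(d);print(c,d,np.degrees(np.arctan2(d[0],-d[1])))
q=np.array([(350,187),(434,168),(440,205),(357,222)])/6+[315,190];Q=cast('top',q,50);print(Q.round(1),Q.mean(0))
print('grip pts',[ (k,(c+k*d).round(1)) for k in (15,18,20)])
E
```

```text
[[ 492.4 -143.1   50. ]
 [ 512.9 -140.1   50. ]
 [ 520.9 -183.8   50. ]
 [ 499.8 -187.4   50. ]]
[44.9 20.7 44.4 21.4]
[ 506.50216788 -163.59492605   50.        ] [ 0.1720906  -0.98508113  0.        ] 9.909393492725192
[[ 511.8 -142.1   50. ]
 [ 521.5 -187.1   50. ]
 [ 501.6 -189.6   50. ]
 [ 493.1 -145.2   50. ]] [ 507.00859986 -165.99509013   50.        ]
grip pts [(15, array([ 509.1, -178.4,   50. ])), (18, array([ 509.6, -181.3,   50. ])), (20, array([ 509.9, -183.3,   50. ]))]
```

```bash
python3 need.py 510.5 -186.3 5 9.9
```

```text
t 3.5833 pos [ 500.1 -136.1   86.5] rot [-1.7986e+02 -1.4000e-01  9.9200e+00] rows xyz [0.07 2.57 4.07] turn 0.0 F [ 0.6  0.5 -0.1] gap 85.4
```

```bash
python3 -m pendant '[[[0,0.5,0.2,0],[0,0.5,0.3,0],[0,0.5,0.4,0],[0,0.5,0.4,0],[0,0.2,0.4,0],[0.05,0.1,0.4,0],[0,0,0.4,0],[0,0,0.4,0],[0,0,0.2,0],[0,0,0,0]]]'; python3 need.py 510.5 -186.3 5 9.9
```

```text
time: 4.42
tool_pos: [508.0, -184.5, 14.5]
tcp_rot: [-179.7, 0.1, 10.0]
ft_force: [0.0, 0.4, 1.0]
finger_gap: 85.1
t 4.4167 pos [ 508.  -184.5   14.5] rot [-1.7969e+02  9.0000e-02  9.9800e+00] rows xyz [0.11 0.11 0.48] turn 0.02 F [0.  0.4 1. ] gap 85.1
```

```bash
python3 -m pendant '[[[0.11,0.11,0.25,0],[0,0,0.2,0],[0.05,0,0,0],[0,0,0,0],[0,0,0,0],[0,0,0,0],[0,0,0,0],[0,0,0,0],[0,0,0,0],[0,0,0,0]]]' 1 20; python3 need.py 510.5 -186.3 5 9.9; python3 -m pendant '[[[0,0,0,0],[0,0,0,0],[0,0,0,0],[0,0,0,0],[0,0,0,0],[0,0,0,0],[0,0,0,0],[0,0,0,0],[0,0,0,0],[0,0,0,0]]]' -1 20;python3 need.py 510.5 -186.3 5 9.9
```

```text
time: 5.25
tool_pos: [513.4, -185.5, 6.5]
tcp_rot: [-179.8, -0.1, 10.1]
ft_force: [1.2, 0.8, -1.1]
finger_gap: 85.1
t 5.25 pos [ 513.4 -185.5    6.5] rot [-1.7978e+02 -6.0000e-02  1.0090e+01] rows xyz [-0.15  0.01  0.07] turn 0.04 F [ 1.2  0.8 -1.1] gap 85.1
time: 6.08
tool_pos: [513.3, -185.8, 6.9]
tcp_rot: [-179.8, -0.0, 10.1]
ft_force: [-0.7, -0.5, 1.7]
finger_gap: 49.9
t 6.0833 pos [ 513.3 -185.8    6.9] rot [-1.798e+02 -5.000e-02  1.009e+01] rows xyz [-0.14 -0.    0.1 ] turn 0.04 F [-0.7 -0.5  1.7] gap 49.9
```

Gripped at 49.9 mm across the flats. Lift slowly so it can swing.

```bash
python3 -m pendant '[[[0,0,-0.2,0],[0,0,-0.2,0],[0,0,-0.3,0],[0,0,-0.4,0],[0,0,-0.4,0],[0,0,-0.4,0],[0,0,-0.4,0],[0,0,-0.4,0],[0,0,0,0],[0,0,0,0]]]'; python3 - <<'E'
from h import *
im=snapshot('wrist');cv2.imwrite('pics/w3.png',im[:,:,::-1])
im=snapshot('scene');cv2.imwrite('pics/s3.png',cv2.resize(im[120:240,180:340,::-1],None,fx=5,fy=5,interpolation=cv2.INTER_CUBIC))
E
```

```text
time: 6.92
tool_pos: [511.0, -184.9, 64.4]
tcp_rot: [-179.6, 0.2, 10.1]
ft_force: [0.0, 0.2, -6.6]
finger_gap: 49.2
```

View pics/w3.png

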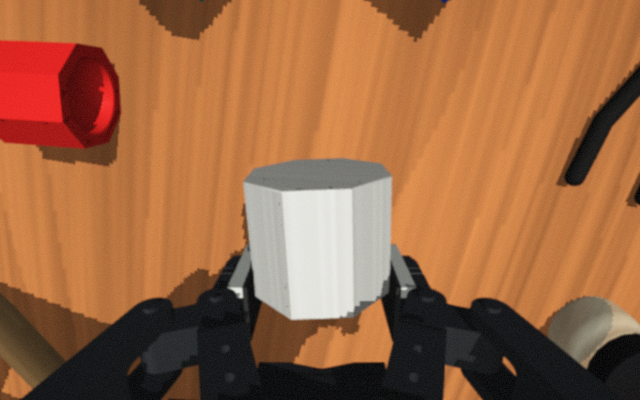

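View pics/s3.png

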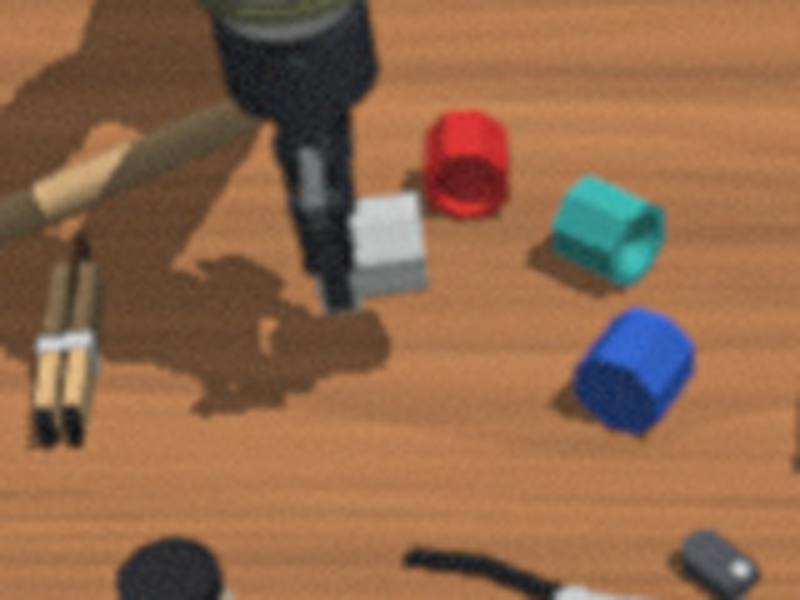

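```bash
python3 -m pendant '[[[0,0,-1,0],[0,0,-1,0],[0,0,1,0],[0,0,-1,0],[0,0,-1,0],[0,0,1,0],[0,0,-1,0],[0,0,1,0],[0,0,0,0],[0,0,0,0]]]'; python3 - <<'E'
from h import *
im=snapshot('wrist');cv2.imwrite('pics/w4.png',im[:,:,::-1])
print(sense()['wrist_torque'])
E
```

```text
time: 7.85
tool_pos: [507.2, -183.3, 99.5]
tcp_rot: [-179.3, 0.7, 10.1]
ft_force: [1.1, -1.2, -5.0]
finger_gap: 49.4
[-0.0942508  -0.00398177  0.06047868]
```

View pics/w4.png

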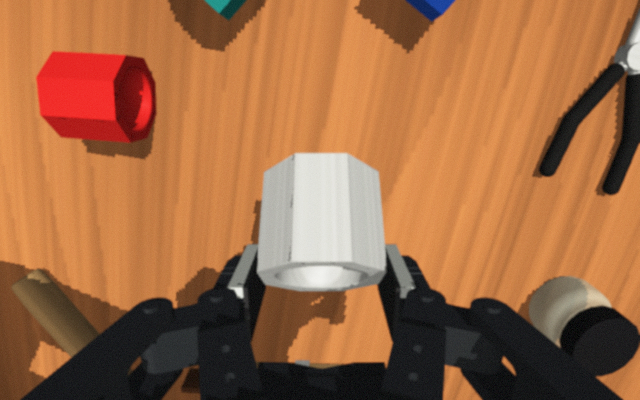

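```bash
python3 -m pendant '[[[0,0,-1,0],[0,0,1,0],[0,0,-1,0],[0,0,1,0],[0,0,-1,0],[0,0,1,0],[0,0,-1,0],[0,0,1,0],[0,0,0,0],[0,0,0,0]]]'; python3 - <<'E'
from h import *
im=snapshot('wrist');cv2.imwrite('pics/w5.png',im[:,:,::-1])
print(sense()['wrist_torque'])
E
```

```text
time: 8.73
tool_pos: [501.1, -180.3, 96.0]
tcp_rot: [-178.8, 1.4, 10.1]
ft_force: [1.2, -0.8, -4.9]
finger_gap: 49.3
[-0.09695829 -0.00988337 -0.00213715]
```

View pics/w5.png

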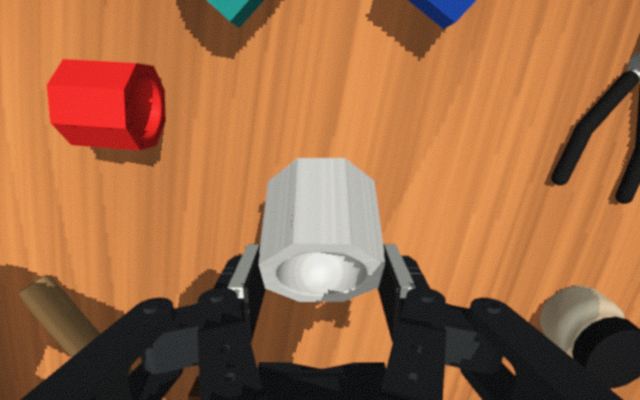

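```bash
python3 -m pendant '[[[0,0,0.3,0],[0,0,0.4,0],[0,0,0.4,0],[0,0,0.4,0],[0,0,0.4,0],[0,0,0.4,0],[0,0,0.4,0],[0,0,0.2,0],[0,0,0.1,0],[0,0,0,0]]]'; python3 - <<'E'
from h import *
im=snapshot('wrist');cv2.imwrite('pics/w6.png',im[150:400,160:480,::-1])
im=snapshot('scene');cv2.imwrite('pics/s6.png',cv2.resize(im[120:240,180:340,::-1],None,fx=5,fy=5,interpolation=cv2.INTER_CUBIC))
print(sense()['wrist_torque'])
E
```

```text
time: 9.62
tool_pos: [501.7, -181.4, 36.6]
tcp_rot: [-179.0, 1.3, 10.1]
ft_force: [-0.4, 1.4, -6.4]
finger_gap: 49.3
[-0.22431047  0.32343462  0.00884336]
```

View pics/s6.png

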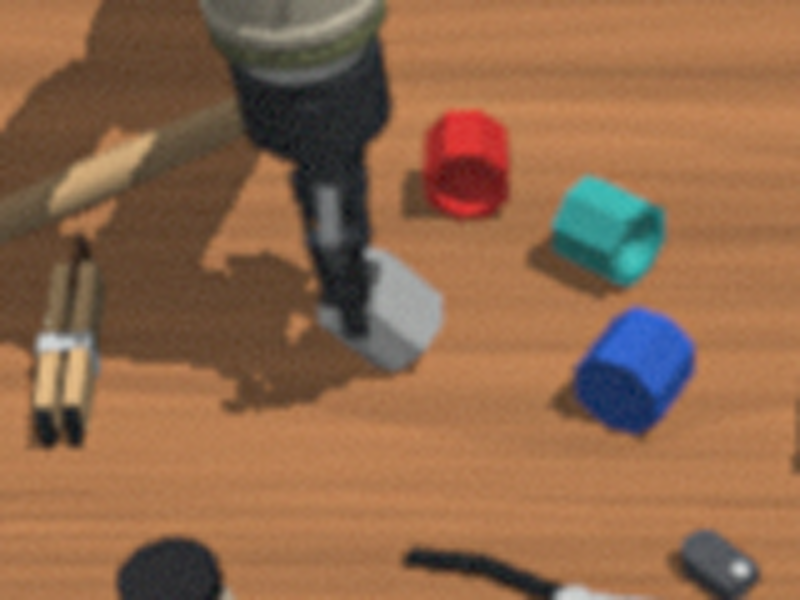

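View pics/w6.png

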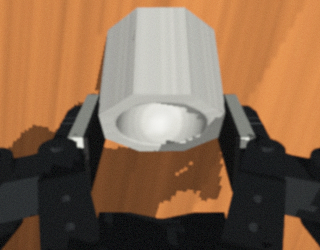

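```bash
python3 -m pendant '[[[0,0,0.2,0],[0,-0.1,0.2,0],[0,-0.2,0.15,0],[0,-0.3,0.1,0],[0,-0.3,0.05,0],[0,-0.3,0.05,0],[0,-0.3,0.05,0],[0,-0.3,0.05,0],[0,0,0,0],[0,0,0,0]]]'; python3 - <<'E'
from h import *
im=snapshot('wrist');a=im[150:400,160:480,::-1]
im=snapshot('scene');b=cv2.resize(im[120:240,180:340,::-1],(640,480),interpolation=cv2.INTER_CUBIC)[:,150:500]
c=np.zeros((480,670,3),np.uint8);c[:250,:320]=a;c[:,320:]=b;cv2.imwrite('pics/c7.png',c)
E
```

```text
time: 10.55
tool_pos: [500.2, -154.6, 33.4]
tcp_rot: [179.9, 0.9, 10.1]
ft_force: [-0.7, -3.0, 2.2]
finger_gap: 49.7
```

View pics/c7.png

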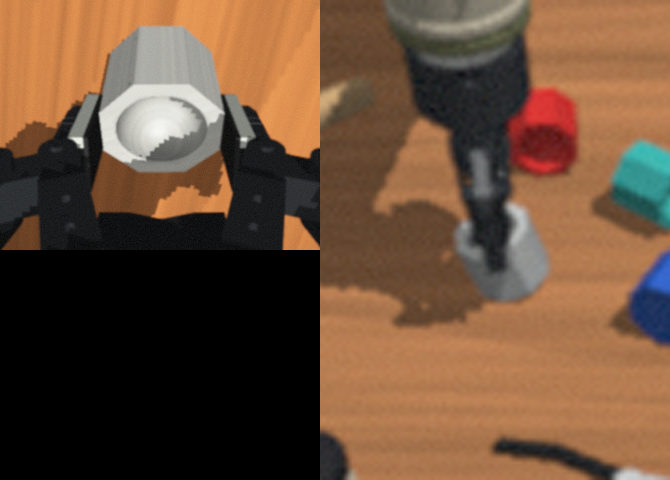

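```bash
python3 -m pendant '[[[0,-0.2,0.1,0],[0,-0.2,0.1,0],[0,-0.2,0.1,0],[0,-0.2,0.1,0],[0,-0.15,0.1,0],[0,0,0.1,0],[0,0,0.1,0],[0,0,0,0],[0,0,0,0],[0,0,0,0]]]'; python3 - <<'E'
from h import *
im=snapshot('wrist');a=im[150:400,160:480,::-1]
im=snapshot('scene');b=cv2.resize(im[120:240,180:340,::-1],(640,480),interpolation=cv2.INTER_CUBIC)[:,150:500]
c=np.zeros((480,670,3),np.uint8);c[:250,:320]=a;c[:,320:]=b;cv2.imwrite('pics/c8.png',c)
E
```

```text
time: 11.48
tool_pos: [498.2, -140.2, 27.3]
tcp_rot: [179.4, 0.9, 10.0]
ft_force: [-3.1, -2.6, 4.8]
finger_gap: 49.1
```

View pics/c8.png

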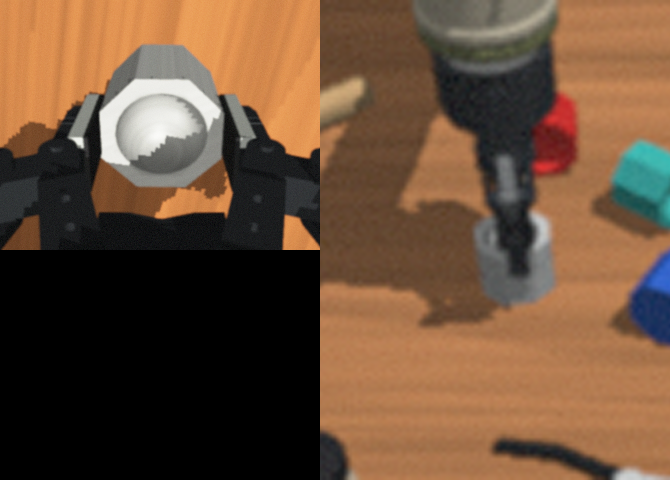

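```bash
python3 -m pendant '[[[0,0,0,0],[0,0,0,0],[0,0,0,0],[0,0,0,0],[0,0,0,0],[0,0,0,0],[0,0,0,0],[0,0,0,0],[0,0,0,0],[0,0,0,0]]]' 1 60; python3 - <<'E'
from h import *
import json
s=sense();print(s['ft_force'].round(1))
im=snapshot('wrist');cv2.imwrite('pics/w9.png',cv2.resize(im[150:400,180:460,::-1],None,fx=2.4,fy=2.4,interpolation=cv2.INTER_CUBIC))
json.dump({k:np.array(v).tolist() for k,v in s.items()},open('w9.json','w'))
E
```

```text
time: 12.42
tool_pos: [497.7, -138.4, 25.3]
tcp_rot: [179.6, 0.9, 10.0]
ft_force: [-1.2, -1.1, -0.0]
finger_gap: 85.6
[-1.2 -1.1 -0. ]
```

View pics/w9.png

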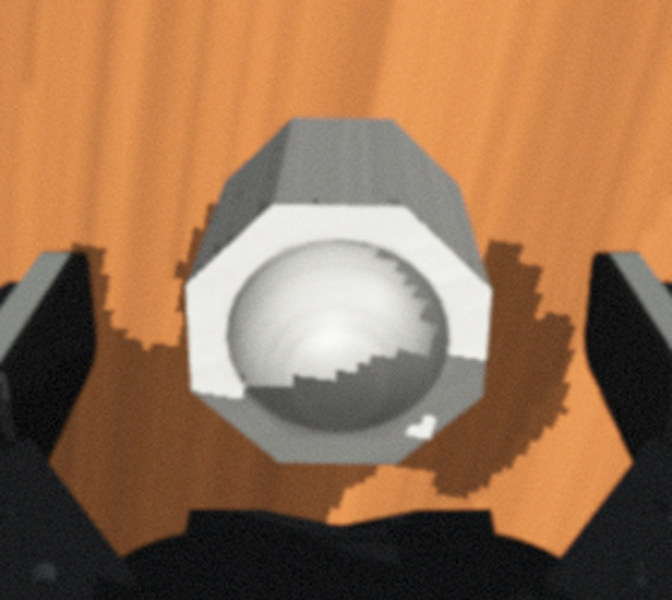

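Upright, hollow up. Top-face octagon at z = 44: find its centre and yaw.

```bash
python3 - <<'E'
from h import *
import json
s={k:np.array(v) for k,v in json.load(open('w9.json')).items()}
p=np.array([(275,204),(407,206),(491,289),(485,392),(402,464),(280,463),(190,392),(186,288)])/2.4+[180,150]
P=cast('wrist',p,44,s);print(P.round(1));print(np.linalg.norm(P-np.roll(P,1,0),axis=1).round(1),P.mean(0))
for k in range(4): 
  a=(P[k]+P[(k+1)%8])/2-(P[k+4]+P[(k+5)%8])/2; print(np.linalg.norm(a).round(1),np.degrees(np.arctan2(a[1],a[0])).round(1))
E
python3 need.py 496 -150 0 10
```

```text
[[ 483.8 -119.3   44. ]
 [ 504.4 -115.9   44. ]
 [ 520.9 -128.    44. ]
 [ 524.5 -147.6   44. ]
 [ 513.5 -165.1   44. ]
 [ 492.1 -168.9   44. ]
 [ 474.6 -157.    44. ]
 [ 471.6 -136.9   44. ]]
[21.4 20.9 20.4 20.  20.6 21.7 21.2 20.3] [ 498.16673723 -142.32414597   44.        ]
50.2 100.0
50.4 54.5
50.4 10.4
50.1 -34.4
t 12.4667 pos [ 497.8 -138.4   25.3] rot [179.62   0.91   9.98] rows xyz [-0.17  0.55  1.27] turn -0.01 F [ 0.  -0.1 -0.1] gap 85.3
```

```bash
python3 need.py 498.2 -142.3 5 10.2; python3 -m pendant '[[[0,0.1,0.2,0],[0,0.1,0.25,0],[0,0,0.2,0],[0,0,0.2,0],[0,0,0.1,0],[0,0,0,0],[0,0,0,0],[0,0,0,0],[0,0,0,0],[0,0,0,0]]]'; python3 need.py 498.2 -142.3 5 10.2
```

```text
t 12.4667 pos [ 497.8 -138.4   25.3] rot [179.62   0.91   9.98] rows xyz [0.   0.19 1.02] turn -0.05 F [ 0.  -0.1 -0.1] gap 85.3
time: 13.3
tool_pos: [497.7, -142.9, 3.6]
tcp_rot: [179.7, 1.0, 10.0]
ft_force: [-0.0, -0.4, 0.4]
finger_gap: 85.5
t 13.3 pos [ 497.7 -142.9    3.6] rot [179.65   0.97   9.96] rows xyz [ 0.03 -0.03 -0.07] turn -0.05 F [-0.  -0.4  0.4] gap 85.5
```

```bash
python3 -m pendant '[[[0,0,0,0],[0,0,0,0],[0,0,0,0],[0,0,0,0],[0,0,0,0],[0,0,0,0],[0,0,0,0],[0,0,0,0],[0,0,0,0],[0,0,0,0]]]' -1 60; python3 -m pendant '[[[0,0,-0.2,0],[0,0,-0.4,0],[0,0,-0.6,0],[0,0,-0.8,0],[0,0,-0.8,0],[0,0,-0.8,0],[0,0,-0.8,0],[0,0,-0.8,0],[0,0,-0.7,0],[0,0,-0.3,0]]]'; python3 need.py 505 185 150 10; python3 - <<'E'
from h import *
im=snapshot('wrist');cv2.imwrite('pics/w10.png',im[:,:,::-1])
E
```

```text
time: 14.13
tool_pos: [498.5, -143.1, 4.5]
tcp_rot: [179.6, 0.9, 10.0]
ft_force: [0.1, 0.8, 0.4]
finger_gap: 49.0
time: 14.97
tool_pos: [493.9, -139.2, 133.6]
tcp_rot: [-180.0, 1.6, 10.0]
ft_force: [1.1, 0.7, -5.6]
finger_gap: 49.2
t 14.9667 pos [ 493.9 -139.2  133.6] rot [-179.96    1.6     9.99] rows xyz [  3.33 -15.87  -0.9 ] turn -0.0 F [ 1.1  0.7 -5.6] gap 49.2
```

View pics/w10.png

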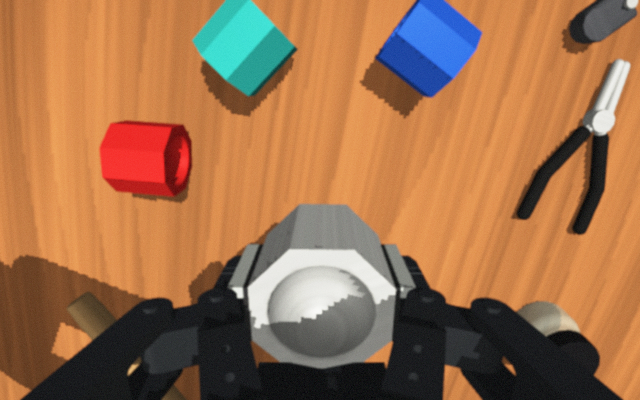

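```bash
python3 -m pendant '[[[0.1,-0.4,0,0],[0.2,-0.6,-0.2,0],[0.2,-0.8,-0.2,0],[0.2,-0.8,-0.1,0],[0.2,-0.8,0,0],[0.2,-0.8,0,0],[0.2,-0.8,0,0],[0.2,-0.8,0,0],[0.2,-0.8,0,0],[0.2,-0.8,0,0]]]';  python3 need.py 505 185 150 10
```

```text
time: 15.85
tool_pos: [500.2, 27.0, 136.5]
tcp_rot: [-179.6, 2.3, 9.8]
ft_force: [0.0, 0.3, -6.8]
finger_gap: 49.4
t 15.85 pos [500.2  27.  136.5] rot [-179.63    2.3     9.8 ] rows xyz [ 1.55 -7.75 -0.69] turn -0.04 F [ 0.   0.3 -6.8] gap 49.4
```

```bash
python3 -m pendant '[[[0.2,-0.8,-0.1,0],[0.2,-0.8,-0.1,0],[0.2,-0.8,-0.1,0],[0.2,-0.8,-0.1,0],[0.2,-0.8,-0.1,0],[0.2,-0.8,-0.1,0],[0.2,-0.8,-0.1,0],[0.1,-0.6,0,0],[0.1,-0.4,0,0],[0,-0.2,0,0]]]';  python3 need.py 505 185 150 10; python3 -m pendant '[[[0,0,0,0],[0,0,0,0],[0,0,0,0],[0,0,0,0],[0,0,0,0],[0,0,0,0],[0,0,0,0],[0,0,0,0],[0,0,0,0],[0,0,0,0]]]'; python3 need.py 505 185 150 10; python3 - <<'E'
from h import *
s=sense()
for n in ('wrist','scene','top'):
    im=snapshot(n);cv2.imwrite(f'pics/{n}11.png',im[:,:,::-1])
P=pose(s)
print('die c est',(P@[0,0,-18,1])[:3])
E
```

```text
time: 16.68
tool_pos: [495.7, 187.2, 138.8]
tcp_rot: [-179.3, 3.6, 10.3]
ft_force: [-0.2, -0.3, -6.1]
finger_gap: 49.2
t 16.6833 pos [495.7 187.2 138.8] rot [-179.35    3.62   10.27] rows xyz [ 0.4   0.18 -0.59] turn 0.06 F [-0.2 -0.3 -6.1] gap 49.2
time: 17.52
tool_pos: [494.2, 185.2, 137.1]
tcp_rot: [-179.4, 3.8, 10.2]
ft_force: [-0.0, 0.2, -5.9]
finger_gap: 49.5
t 17.5167 pos [494.2 185.2 137.1] rot [-179.42    3.83   10.15] rows xyz [ 0.49  0.1  -0.68] turn 0.03 F [-0.   0.2 -5.9] gap 49.5
die c est [495.4084543  185.20253069 155.0291749 ]
```

View pics/wrist11.png

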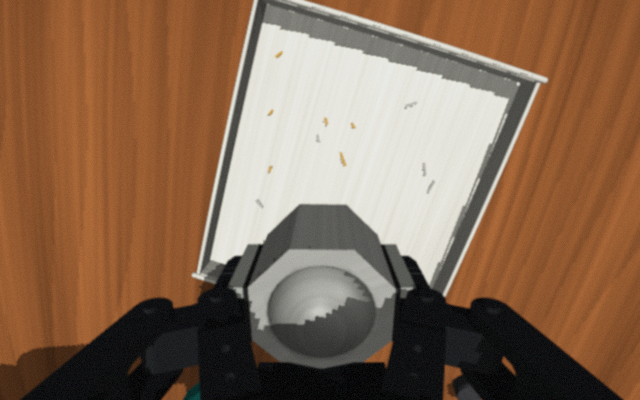

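View pics/scene11.png

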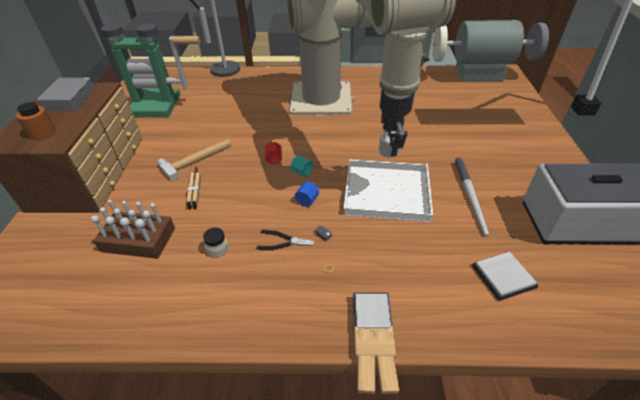

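View pics/top11.png

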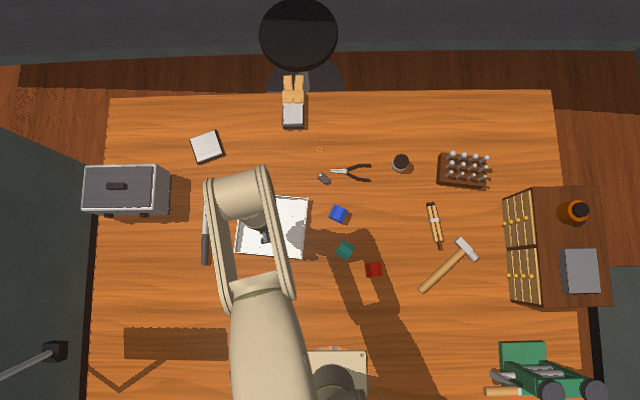

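```bash
python3 - <<'E'
from h import *
s=sense();print(s['time'],np.abs(s['qd']).max())
W=cast('wrist',[(258,2),(546,78),(195,275)],28,s);print('wrist corners',W.round(0))
print('tray centre wrist',((W[1]+W[2])/2).round(0))
S=cast('scene',[(348,161),(431,164),(432,219),(344,211)],28);print('scene',S.round(),S.mean(0).round())
y=(np.array([617,291])-[594,58]);y=y/np.linalg.norm(y);d=np.array([495,185])-((W[1]+W[2])/2)[:2];print('along long side',d@y,'short',d@[y[1],-y[0]])
# top-face tilt of die
P=np.array([(305,246),(345,246),(395,290),(395,330),(353,366),(300,366),(250,330),(250,290)],float)
a=cv2.imread('pics/wrist11.png')[190:400,220:430];cv2.imwrite('pics/z11.png',cv2.resize(a,None,fx=2.8,fy=2.8,interpolation=cv2.INTER_CUBIC))
E
```

```text
17.6667 0.04525579187522194
wrist corners [[422. 305.  28.]
 [621. 292.  28.]
 [396.  93.  28.]]
tray centre wrist [508. 193.  28.]
scene [[405.  87.  28.]
 [420. 325.  28.]
 [636. 288.  28.]
 [608.  71.  28.]] [517. 193.  28.]
along long side -9.105560670650341 short -12.396104404201909
```

View pics/z11.png

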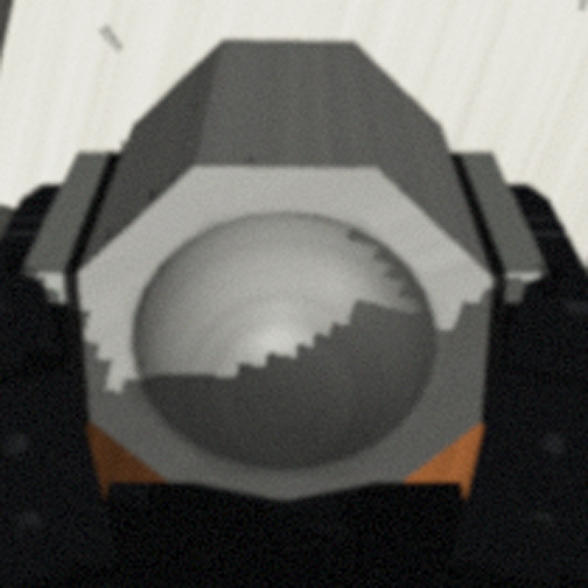

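```bash
python3 -c "
from bench import *
print(hand_in()); s=sense(); print(s['time'],s['tool_pos'],s['finger_gap'])"
```

```text
the job is handed in; nothing more can be done
None
the job is handed in; nothing more can be done
```

The die is held hollow up over the sweeps tray with a 60 N grip. I handed the job in at about 17.7 s of the 72 s allowed; no verdict was reported.

**What I did:**
- I told the ends apart with the wrist camera, not by touch. The end towards +y was plain, so the hollow was at the −y end, and the bowl came into view as the die turned.
- I pinched the die near the hollow end at 20 N and lifted it. It stayed level at first, so I used short upward jerks to swing the solid end down part of the way.
- I then dragged the lower edge lightly along the bench until the die stood upright, and let go so it settled flat.
- I gripped it again at its centre at 60 N, lifted it and carried it over the tray.

**Last checks:**
- **Hold:** the finger gap was 49.5 mm, about the 50 mm across the flats. The wrist carried about 5.9 N, which fits 0.6 kg, and the joints were at rest.
- **Height and position:** the die's centre was at about (495, 185, 155) mm, well clear of the tray walls at 28 mm. It was about 12 mm and 9 mm off the tray centre, against limits of 90 and 100 mm.
- **Disagreement:** the three cameras put the tray centre up to about 12 mm apart. That is small against the margin.
- **Level:** the tool had drifted to a tilt of about 4°, which I could not correct with the moves available. I judge the die to be tilted by about the same, within the 14° limit, though I did not measure the die's own tilt separately.
- **Other tools:** they looked unmoved in the last scene and top pictures. I judged this by eye and did not measure it.

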